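# Rake a dropped collar out from under the reagent shelf

## Task

A steel collar has rolled under the low glass shelf on the lab bench. Take the flat hooked probe from the logbook, reach under the shelf with it and draw the collar out in its hook, the probe's foot sliding on the wooden sill board and kept pressed down gently (about 10 newtons, never more than 25) as the collar comes out, for the board is not level and nobody has measured it. Finish with the collar lying flat on the bench in front of the shelf, clear of the glass, and the probe let go, resting flat with its hook out from under the shelf; do not bump the shelf or disturb anything else.

Things in the scene. Friction and masses are not known exactly. Their poses are not given: they have to be found in the camera images.
- shelf: Low glass shelf, fixed. Origin: middle of its front edge, at bench height; +x points in under the shelf, +y along it, z up. Glass 170 mm deep (x 0 to 170), 460 mm long, underside 52 mm and top 60 mm above the bench; bottles stand on it some 90 mm behind the front edge. End plates at y = +/-225 mm; open at front and back. Its sill board belongs to it.
- collar_center (a point): Centre of the loose steel collar (a thick ring) lying flat on the bench under the glass, 14 mm above the bench: 40 mm outer diameter, 16 mm hole, 28 mm thick, about 200 g; its centre is 45 to 62 mm behind the front edge, on the +y half of the shelf; the bench on its -y side is free for at least 130 mm.
- probe_grip (a point): Point on the axis of the probe's handle, 70 mm above the probe's underside. Handle: upright square grey post 18 x 18 mm, its sides along the probe's axes, from 25 to 95 mm above the underside, on a sprung stem: it yields 1 mm for each 12 N pressed down (5 mm at most). Below it is the foot plate, 44 x 44 mm, 6 mm thick.
- probe_hook (a point): Point on the probe's hook: x 196, y 30, z 3 mm in the probe's frame. At the blade's end a cross arm (x 190 to 202 mm) reaches from y -10 to +66 mm; at its free end a lip (y 56 to 66 mm) turns back towards the handle to x 176 mm. The pocket that catches the collar lies between the blade's +y side (y 10 mm) and the lip, open towards the handle. All 6 mm thick.
- probe: Flat hooked probe, about 180 g, loose, lying flat on the logbook with its handle upright. Origin on its underside, on the handle's axis; +x along the blade from handle to hook, z up. The blade is a rigid steel strip 6 mm thick and 20 mm wide along +x, to x 190 mm; foot, blade and hook share one flat underside.
- table: The black bench top, level, surface at height 0. In front of the shelf, from x -85 to -265 mm and y -140 to 130 mm in the shelf's frame, the bench is covered by a wooden sill board on which the probe's foot slides. Its top is on average 4 to 16 mm above the bench and slopes by up to 0.03 rad either way along x: nobody has measured it, feel for it. It is rigid and stays put. Bare bench between it and the shelf.
- collar: The collar itself, origin at the centre of its underside, z along its axis.
- book: Closed logbook, fixed, 256 x 166 mm, on which the probe lies; origin in the middle of its underside, its top 26 mm above that. It sits up to 8 mm into the bench, so its top is 18 to 26 mm above the bench.
- amber: Amber bottle, 56 mm wide, 120 mm tall, on the shelf; a bystander, origin at the centre of its underside.
- jar: White jar, 60 mm wide, 75 mm tall, on the shelf; a bystander, origin at the centre of its underside.
- clear: Clear bottle, 54 mm wide, 100 mm tall, on the shelf; a bystander, origin at the centre of its underside.
- stopper: Rubber stopper, 24 mm wide, 22 mm tall, under the shelf; a bystander, origin at the centre of its underside.
- cup: Paper cup, 70 mm wide, 80 mm tall, on the bench; a bystander, origin at the centre of its underside.
- beaker: Glass beaker, 66 mm wide, 85 mm tall, on the bench; a bystander, origin at the centre of its underside.
Not all that is in view belongs to the job. What is shaped like the probe but black is not meant.

How it is judged:
By the outcome, as a careful person would: the job done as asked, in the order asked, and still so for the second after the job is handed in, with the robot touching nothing.
It also fails if it takes over 56 s, if anything falls off the work surface, if the arm or the gripper's body presses on something with over 40 N, if the wrist force passes 120 N, or if a joint passes its speed limit or range.

## Robot

A 6-joint arm with a two-finger parallel gripper is mounted at the origin on the work surface. World frame = base frame: x ahead of the robot, y to its left, z up, the work surface at z = 0. Lengths are in mm, angles in rad, forces in N, time in s.
With the tool pointing down it reaches from about 300 to 775 mm from the base axis. Payload 14.6 kg.
Tool frame: the origin (TCP) lies midway between the tips of the shut fingers; the grasp point (between the pads) lies 19 mm behind it; y points along the fingers, z is the direction in which the jaws open and shut, and the axes are right-handed (so a half turn about y gives the same grasp; the last joint's range is limited). The gripper opens to 94 mm and grips with 3 to 60 N. Pads are 16 mm wide; open, the fingers measure 119 mm over their backs; the gripper's body (75 mm by 177 mm) begins 78 mm behind the grasp point.
Start: joints at [1.095, 0.3, 1.521, -0, 1.321, -0.067], TCP at [218.626, 504.67, 205.446] pointing down, gripper open.
Joint ranges: [-3.03, 3.03], [-0.79, 2.21], [0.23, 2.52], [-1.04, 4.18], [0, 3.07], [-2.55, 2.55]. Speed limits (rad/s): [2.22, 2.22, 2.57, 3.14, 3.14, 3.14].

## Interface

Orientations are given as [roll, pitch, yaw] about the fixed x, y, z axes, in that order (R = Rz(yaw) Ry(pitch) Rx(roll)).
In Python, from cell import manip gives the robot as it stands.
- The arm moves only by the tool play_rows, never from a script. Its argument "series" is a list of rows, each a list of 3 entries, a list of its own where there are three numbers: the shift along the tool's x, y, z in m, then the turn about the tool's y in rad, then the closure, from 0 (fully open) to 1 (shut). In form: [[[dx, dy, dz], twist, grip], ...]. A call has 1 to 20 rows; each row is the pose to reach, as a shift and turn from the pose measured when the call began, along the tool's axes at that moment; what a row does not reach only later rows make up. A row lasts 1/10 s, in which the tool goes at most 50 mm and 8.59 degrees, less where a joint would pass 70% of its speed; a pose out of reach is approached as far as the arm can. A call with a gripper value outside its range is refused whole. The fingers move at their own pace and stop on an object; "squeeze" is the grip in N (left out, the last holds). Time passes only in rows, so rows that repeat a pose let the fingers close. It gives the time, the measured TCP pose, the force and the opening at its end, in the units of the state.
- manip.read_state(): the state, without advancing time (a new reading comes with each control period).
- manip.camera(name): name is "scene" or "top" or "wrist"; returns the picture (400x640x3 uint8, red, green, blue); there is no depth.
- manip.camera_params(name): a dict with "K" (3x3 intrinsics, pixels), "rvec" (rotation vector, rad) and "tvec" (3), from world to camera coordinates, as OpenCV has them. Camera axes: x right, y down, z forward; pixel columns grow to the right and rows downward; lengths in mm; the calibration is good to about 2 mm. A picture is of the moment at which its call begins: read the wrist's pose just before it. camera_params takes no time and is no camera call; for the wrist camera it gives the pose at the moment of the call.
- manip.sign_off(): hands the job in, once; it reports no verdict.
The state is a dict: "clock": time; "joints": joint angles; "qd": joint speeds; "effort": joint torques, N m; "eef_pos": TCP position; "eef_rot": TCP orientation; "wrist_force": force on the tool from outside, world axes, zero at the start; "moment": the same for the moment, N m; "finger_gap": finger opening in mm.
Only numpy, scipy, OpenCV 4.12 (cv2) and the standard library are available. Lean on these libraries where they do the work, as an engineer would, in place of code of your own. Each camera call takes 0.05 s, during which the arm holds its last target. There are 200 camera calls.

## Working session

There is one attempt and no reset: what is moved stays moved. The work goes in short steps, Python scripts to look and compute and a tool call to move; the robot and the scene stay as the last step left them, time stands still between calls to the robot, and variables do not carry over. Pictures are saved under pics/ and viewed, about 8 in all and at most 12, crops included, and the job is handed in when it is done.

Besides the shell and the picture viewer there is one more tool, called as a command line: name --argument value ..., lists and objects as JSON in quotes. play_rows: Moves the arm, as the interface text tells. Its arguments: {"type":"object","properties":{"series":{"type":"array","items":{"type":"array"}},"squeeze":{"type":"number"}},"required":["series"]}

```bash
ls; mkdir -p pics; python3 - <<'E'
from cell import manip
import cv2,numpy as np
s=manip.read_state();print(s)
for n in("scene","top"):
    im=manip.camera(n);cv2.imwrite(f"pics/{n}0.png",im[:,:,::-1]);p=manip.camera_params(n);print(n,p)
E
```

```text
pics
{'clock': 0.0, 'joints': array([ 1.09541538e+00,  3.00470894e-01,  1.52157353e+00,  4.99187157e-06,
        1.32067282e+00, -6.66344100e-02]), 'qd': array([ 2.91545569e-04,  9.23011195e-05, -2.95141354e-04, -2.30429327e-04,
       -9.37859626e-04,  8.17379496e-04]), 'effort': array([-2.25498243e-04, -5.31809199e+01, -3.52744675e+01,  7.08105974e-02,
        2.44509632e-02, -8.13506813e-05]), 'eef_pos': array([218.50569602, 504.45763217, 204.88963136]), 'eef_rot': array([-1.57191810e+00,  7.97051364e-05, -4.08747822e-01]), 'wrist_force': array([-0.68415516, -1.36225266, -0.64890775]), 'moment': array([-0.04083202, -0.04027682,  0.00931511]), 'finger_gap': 93.61235988945732}
scene {'K': array([[387.07945389,   0.        , 323.97243521],
       [  0.        , 387.07945389, 200.93326611],
       [  0.        ,   0.        ,   1.        ]]), 'rvec': array([ 1.6678522 ,  1.90069202, -0.77074217]), 'tvec': array([ 129.38970638, -326.79705916, 1462.11829916])}
top {'K': array([[514.12214385,   0.        , 322.24226971],
       [  0.        , 514.12214385, 211.15739887],
       [  0.        ,   0.        ,   1.        ]]), 'rvec': array([ 2.13899892, -2.17474675,  0.14716271]), 'tvec': array([ -67.88826626,  508.68745099, 1720.3274427 ])}
```

View pics/scene0.png

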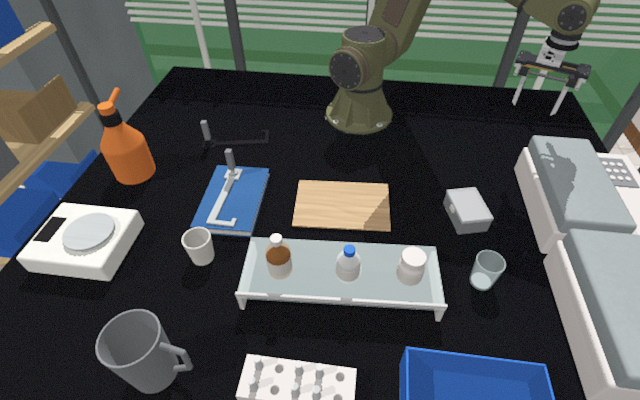

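View pics/top0.png

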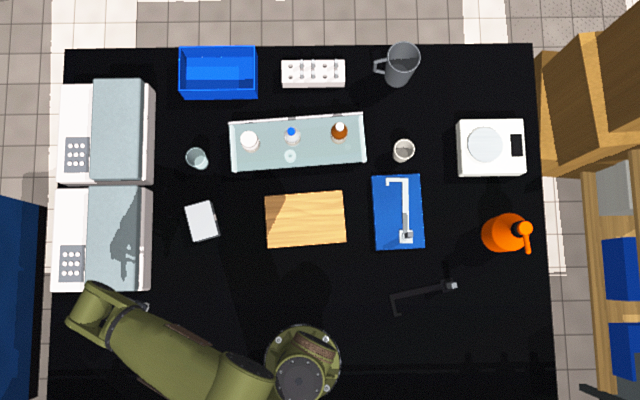

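The scene shows the grey probe on the blue logbook, with its handle at (406,237) and hook at (388–405,181) in the top view. The look-alike is a black probe at (450,286), lying on the bare bench. A ring or circle shows through the glass at (290,156), and it could be either the collar or the stopper. I'll check both in one crop.

```bash
python3 - <<'E'
import cv2
a=cv2.imread("pics/top0.png")[105:255,225:435]
cv2.imwrite("pics/crop1.png",cv2.resize(a,None,fx=3.8,fy=3.8,interpolation=cv2.INTER_CUBIC))
E
cat > h.py <<'E'
import numpy as np,cv2
from cell import manip
def back(name,uv,z,p=None):
    p=p or manip.camera_params(name)
    R=cv2.Rodrigues(np.array(p["rvec"]))[0];t=np.array(p["tvec"]).ravel()
    uv=np.atleast_2d(np.float64(uv));z=np.broadcast_to(z,len(uv))
    d=np.c_[uv,np.ones(len(uv))]@np.linalg.inv(p["K"]).T@R
    c=-R.T@t
    return c+d*((z-c[2])/d[:,2])[:,None]
def proj(name,P,p=None):
    p=p or manip.camera_params(name)
    return cv2.projectPoints(np.float64(P).reshape(-1,1,3),np.array(p["rvec"]),np.array(p["tvec"]),np.array(p["K"]),None)[0][:,0]
E
```

```text
(no output)
```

View pics/crop1.png

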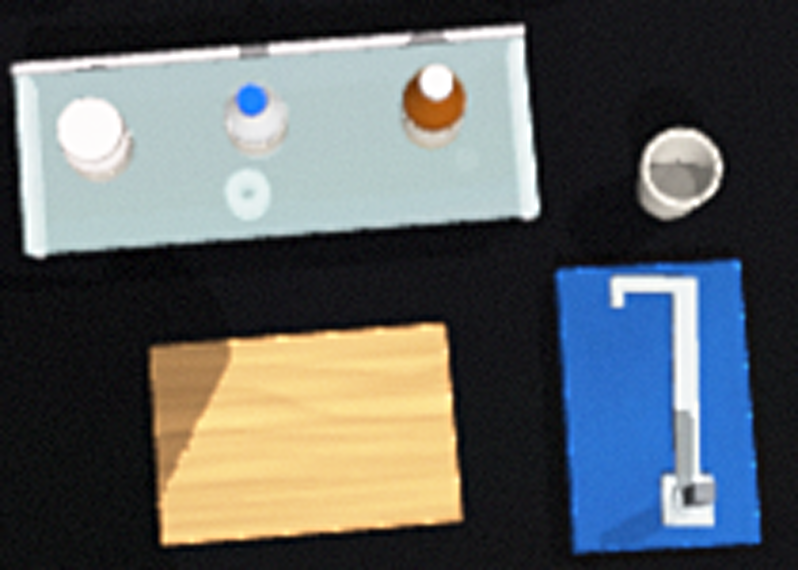

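The crop shows the light-grey probe on the blue book, with its handle up and its foot at about (688,500). The hook cross arm is at (612–698,284) and the lip is on the left. The collar ring is at (248,194), the stopper is a faint spot at (465,160), and the board corners are sharp. The grey probe is the one to take.

```bash
python3 - <<'E'
from h import *
px=lambda c:(np.float64(c)+.5)/3.8-.5+np.array([225,105])
S=back("top",px([[27,255],[540,216],[524,27],[12,66]]),60)
print("shelf",S.round(1))
def fit(model,W): # 2D rigid
    m=model.mean(0);w=W.mean(0);H=(model-m).T@(W-w);a=np.arctan2(H[0,1]-H[1,0],H[0,0]+H[1,1])
    R=np.array([[np.cos(a),-np.sin(a)],[np.sin(a),np.cos(a)]]);t=w-R@m
    return a,t,W-(model@R.T+t)
a,t,r=fit(np.float64([[0,230],[0,-230],[170,-230],[170,230]]),S[:,:2]);print(a,t,r.round(1))
R=np.array([[np.cos(a),-np.sin(a)],[np.sin(a),np.cos(a)]])
loc=lambda P:((P[:,:2]-t)@R).round(1)
print("collar",loc(back("top",px([[248,194]]),28)),back("top",px([[248,194]]),28), "stopper",loc(back("top",px([[465,160]]),20)))
print("board",loc(back("top",px([[150,347],[445,322],[463,521],[162,546]]),10)))
zb=22+6
P=back("top",px([[612,277],[697,277],[611,306],[664,474],[714,477],[714,526],[662,525]]),zb);print("probe",P.round(1))
m=np.float64([[202,66],[202,-10],[176,66],[22,22],[22,-22],[-22,-22],[-22,22]])
print(fit(m,P[:,:2]))
print("book",back("top",px([[556,269],[740,260],[761,543],[575,552]]),22).round(1))
for k,c in (("handle top",[[697,493]]),):print(back("top",px(c),22+95))
print("scene handle",back("scene",[[229,153]],117))
E
```

```text
shelf [[ 643.7  228.4   60. ]
 [ 672.  -230.4   60. ]
 [ 847.4 -220.8   60. ]
 [ 818.   242.9   60. ]]
0.06329068270036531 [ 6.60442052e+02 -3.61613667e-01] [[-2.2 -0.8]
 [-2.9 -0.5]
 [ 2.7 -1.7]
 [ 2.4  3. ]]
collar [[45.6 30.1]] [[704.08268021  32.58287868  28.        ]] stopper [[  63.8 -170.8]]
board [[ -85.4  130.3]
 [ -83.6 -140.2]
 [-266.5 -140.9]
 [-267.3  131.4]]
probe [[ 621.7 -297.4   28. ]
 [ 620.5 -374.7   28. ]
 [ 595.  -295.6   28. ]
 [ 441.3 -338.1   28. ]
 [ 437.9 -382.9   28. ]
 [ 394.  -381.1   28. ]
 [ 395.6 -334.7   28. ]]
(np.float64(-0.023418784010970285), array([ 417.62362398, -358.97949271]), array([[ 0.62603304,  0.35077006],
       [ 1.17610819, -0.96922433],
       [-0.11110935,  1.53035847],
       [ 1.19963497, -0.62078682],
       [-1.20671182, -1.40487024],
       [-1.15881819, -0.68919877],
       [-0.52513684,  1.80295162]]))
book [[ 631.1 -247.3   22. ]
 [ 636.8 -415.7   22. ]
 [ 378.4 -423.8   22. ]
 [ 373.1 -256.8   22. ]]
[[ 416.43182925 -351.60119022  117.        ]]
scene handle [[ 423.84262635 -351.14679028  117.        ]]
```

```bash
cat >> h.py <<'E'
from scipy.spatial.transform import Rotation as Rot
def plan(pts):
    "pts: (x,y,z[,yaw]) world TCP targets -> shift (m), twist"
    s=manip.read_state();R=Rot.from_euler("xyz",s["eef_rot"]).as_matrix()
    y0=np.arctan2(R[1,0],R[0,0])
    print("t",round(s["clock"],2),"pos",s["eef_pos"].round(1),"yaw",round(y0,3),"F",s["wrist_force"].round(1),"gap",round(s["finger_gap"],1))
    for p in pts:
        d=R.T@(np.float64(p[:3])-s["eef_pos"])/1000
        print(p,"->",d.round(4).tolist(),round(-(p[3]-y0),3) if len(p)>3 else "")
E
python3 -c "
from h import *
plan([(430,80,210,-.2),(417.5,-357,190,-.02)])"
```

```text
t 0.1 pos [218.5 504.5 205. ] yaw -0.409 F [0.1 0.1 0.5] gap 93.9
(430, 80, 210, -0.2) -> [0.3628, -0.0048, -0.3054] -0.209
(417.5, -357, 190, -0.02) -> [0.525, 0.0157, -0.7113] -0.389
```

play_rows --series '[[[0.363,-0.005,-0.305],-0.21,0],[[0.363,-0.005,-0.305],-0.21,0],[[0.363,-0.005,-0.305],-0.21,0],[[0.363,-0.005,-0.305],-0.21,0],[[0.363,-0.005,-0.305],-0.21,0],[[0.363,-0.005,-0.305],-0.21,0],[[0.363,-0.005,-0.305],-0.21,0],[[0.363,-0.005,-0.305],-0.21,0],[[0.363,-0.005,-0.305],-0.21,0],[[0.525,0.015,-0.711],-0.389,0],[[0.525,0.015,-0.711],-0.389,0],[[0.525,0.015,-0.711],-0.389,0],[[0.525,0.015,-0.711],-0.389,0],[[0.525,0.015,-0.711],-0.389,0],[[0.525,0.015,-0.711],-0.389,0],[[0.525,0.015,-0.711],-0.389,0],[[0.525,0.015,-0.711],-0.389,0],[[0.525,0.015,-0.711],-0.389,0],[[0.525,0.015,-0.711],-0.389,0],[[0.525,0.015,-0.711],-0.389,0]]' --squeeze 30

```text
clock: 2.1
eef_pos: [416.9, -358.6, 189.6]
eef_rot: [-1.571, 0.002, -0.023]
wrist_force: [0.0, 0.6, 0.4]
finger_gap: 94.0
```

```bash
python3 - <<'E'
from h import *
plan([(417.5,-357,190,-.02),(417.5,-357,73,-.02)])
p=manip.camera_params("wrist");im=manip.camera("wrist");cv2.imwrite("pics/w1.png",im[:,:,::-1])
import pickle;pickle.dump(p,open("w1.pkl","wb"))
P=[(417.5,-357,117),(417.5,-357,28),(417.5+196,-357+30-4,28)];print(proj("wrist",P,p).round(0))
E
```

```text
t 2.1 pos [ 416.9 -358.6  189.6] yaw -0.023 F [0.  0.6 0.4] gap 94.0
(417.5, -357, 190, -0.02) -> [0.0006, -0.0004, 0.0016] -0.003
(417.5, -357, 73, -0.02) -> [0.0008, 0.1166, 0.0016] -0.003
[[325. 206.]
 [324. 182.]
 [350. 348.]]
```

View pics/w1.png

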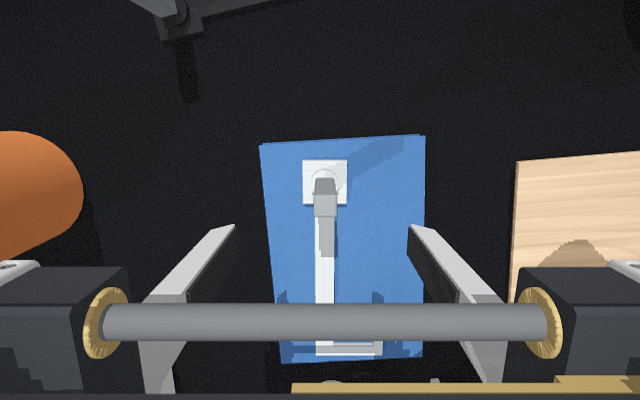

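The wrist view shows the handle top at about (325,205) and the foot centre at (325,182). My predictions were (325,206) and (324,182), so the estimate is confirmed. I'll descend and grip.

play_rows --series '[[[0.001,0.03,0.0015],0,0],[[0.001,0.06,0.0015],0,0],[[0.001,0.09,0.0015],0,0],[[0.001,0.11,0.0015],0,0],[[0.001,0.116,0.0015],0,0],[[0.001,0.116,0.0015],0,0.5],[[0.001,0.116,0.0015],0,1],[[0.001,0.116,0.0015],0,1],[[0.001,0.116,0.0015],0,1],[[0.001,0.116,0.0015],0,1],[[0.001,0.116,0.0015],0,1],[[0.001,0.116,0.0015],0,1]]' --squeeze 40

```text
clock: 3.35
eef_pos: [418.0, -355.7, 73.9]
eef_rot: [-1.571, 0.001, -0.022]
wrist_force: [-0.4, -0.4, -0.5]
finger_gap: 41.4
```

```bash
python3 -c "
from h import *
plan([(417,-357,133)])"
```

```text
t 3.35 pos [ 418.  -355.7   73.9] yaw -0.022 F [-0.4 -0.4 -0.5] gap 41.4
(417, -357, 133) -> [-0.0011, -0.0591, -0.0014]
```

play_rows --series '[[[0,0,-0.001],0,1],[[0,0,-0.001],0,1],[[0,0,-0.001],0,1],[[0,0,-0.001],0,1],[[0,0,-0.001],0,1],[[0,0,-0.001],0,1],[[0,0,-0.001],0,1],[[0,0,-0.001],0,1]]' --squeeze 40

```text
clock: 4.15
eef_pos: [418.0, -356.6, 73.9]
eef_rot: [-1.571, 0.001, -0.022]
wrist_force: [0.3, -0.1, -0.1]
finger_gap: 18.2
```

play_rows --series '[[[0,-0.005,0],0,1],[[0,-0.01,0],0,1],[[0,-0.02,0],0,1],[[0,-0.03,0],0,1],[[0,-0.045,0],0,1],[[0,-0.06,0],0,1],[[0,-0.06,0],0,1],[[0,-0.06,0],0,1]]' --squeeze 50

```text
clock: 4.95
eef_pos: [418.1, -356.7, 134.1]
eef_rot: [-1.571, 0.001, -0.022]
wrist_force: [-0.7, -0.1, -1.1]
finger_gap: 17.7
```

```bash
python3 - <<'E'
from h import *
plan([(430,-220,133,.02),(449.9,-77.9,133,.0633),(449.9,-77.9,100,.0633)])
E
```

```text
t 4.95 pos [ 418.1 -356.7  134.1] yaw -0.022 F [-0.7 -0.1 -1.1] gap 17.7
(430, -220, 133, 0.02) -> [0.009, 0.001, 0.1369] -0.042
(449.9, -77.9, 133, 0.0633) -> [0.0258, 0.0009, 0.2794] -0.085
(449.9, -77.9, 100, 0.0633) -> [0.0259, 0.0339, 0.2794] -0.085
```

play_rows --series '[[[0.0,0,0.008],0,1],[[0.001,0,0.025],-0.01,1],[[0.003,0,0.05],-0.02,1],[[0.006,0,0.08],-0.03,1],[[0.008,0,0.11],-0.035,1],[[0.01,0,0.14],-0.045,1],[[0.013,0,0.17],-0.055,1],[[0.017,0,0.2],-0.065,1],[[0.02,0,0.23],-0.07,1],[[0.023,0,0.255],-0.08,1],[[0.025,0,0.272],-0.085,1],[[0.026,0,0.279],-0.085,1],[[0.026,0,0.279],-0.085,1],[[0.026,0,0.279],-0.085,1],[[0.026,0,0.279],-0.085,1]]'

```text
clock: 6.45
eef_pos: [449.9, -78.9, 133.9]
eef_rot: [-1.571, 0.001, 0.063]
wrist_force: [0.2, 0.5, -2.6]
finger_gap: 17.7
```

```bash
python3 - <<'E'
from h import *
plan([(449.9,-77.9,133,.0633)])
im=manip.camera("top");cv2.imwrite("pics/top1.png",im[:,:,::-1])
im2=manip.camera("scene");cv2.imwrite("pics/scene1.png",im2[:,:,::-1])
a=cv2.resize(im[100:255,220:390],None,fx=3.7,fy=3.7,interpolation=cv2.INTER_CUBIC)
b=cv2.resize(im2[150:320,230:460],None,fx=3.4,fy=3.4,interpolation=cv2.INTER_CUBIC)
cv2.imwrite("pics/c2.png",a[:,:,::-1]);cv2.imwrite("pics/c3.png",b[:,:,::-1])
E
```

```text
t 6.45 pos [449.9 -78.9 133.9] yaw 0.063 F [ 0.2  0.5 -2.6] gap 17.7
(449.9, -77.9, 133, 0.0633) -> [0.0001, 0.0009, 0.001] -0.001
```

View pics/c2.png

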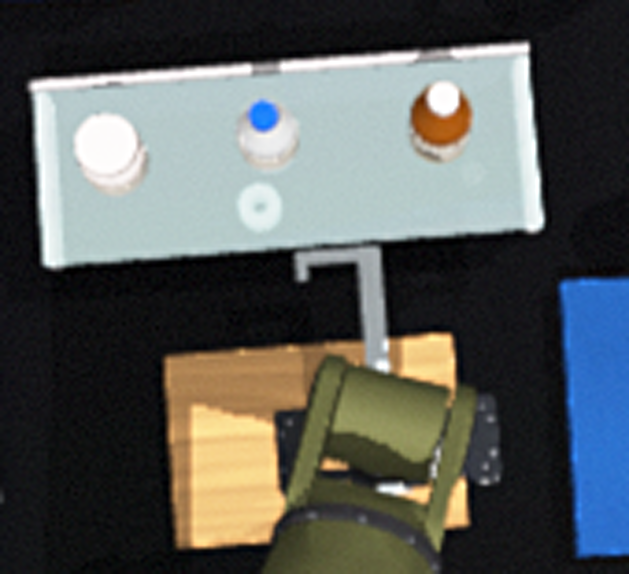

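View pics/c3.png

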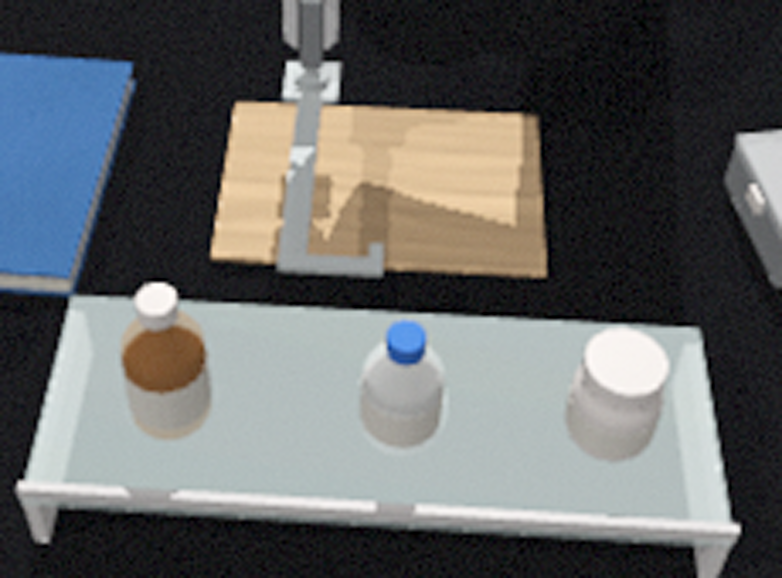

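The top crop shows the hook just short of the glass front, with the cross arm at (295–380,250), the lip on its left and the collar still at (260,207). The scene crop shows the probe held about level. I'll triangulate the hook to check pitch and height.

```bash
python3 - <<'E'
from h import *
tp=(np.float64([[295,252],[380,246],[296,281],[258,207]])+.5)/3.7-.5+[220,100]
sc=(np.float64([[382,270],[278,268],[382,243]])+.5)/3.4-.5+[230,150]
def tri(a,b):
    A=[manip.camera_params(n) for n in("top","scene")]
    P=[p["K"]@np.c_[cv2.Rodrigues(p["rvec"])[0],p["tvec"]] for p in A]
    X=cv2.triangulatePoints(P[0],P[1],a.reshape(2,1),b.reshape(2,1));return (X[:3]/X[3]).ravel()
a=.0633;R=np.array([[np.cos(a),-np.sin(a)],[np.sin(a),np.cos(a)]]);t=np.array([660.4,-.4])
s=manip.read_state()["eef_pos"]
for m,i in(((202,66),0),((202,-10),1),((176,66),2)):
    X=tri(tp[i],sc[i]);e=proj("scene",X);print(m,X.round(1),"local",((X[:2]-t)@R).round(1),"expected",(s[:2]+R@m).round(1))
X=back("top",tp[3:],28);print("collar",((X[:,:2]-t)@R).round(1))
# expected handle local
L=lambda x,y:(R@[x,y]+t).round(1)
print(L(-215,-64),L(-104,-64),L(-104,-3))
E
```

```text
(202, 66) [646.6  -1.6  93.5] local [-13.9  -0.3] expected [ 6.474e+02 -2.000e-01]
(202, -10) [651.5 -77.7  89.9] local [-13.7 -76.5] expected [652.2 -76.1]
(176, 66) [620.2  -2.9  92.8] local [-40.3   0.1] expected [621.4  -1.9]
collar [[46.2 32. ]]
[449.9 -77.9] [560.7 -70.9] [556.8 -10. ]
```

```bash
python3 - <<'E'
from h import *
tp=(np.float64([[150,347],[445,322],[463,521],[162,546]])+.5)/3.8-.5+[225,105]
sc=(np.float64([[547,270],[212,256],[234,102],[540,113]])+.5)/3.4-.5+[230,150]
tp2=(np.float64([[556,269],[740,260],[761,543],[575,552]])+.5)/3.8-.5+[225,105]
A=[manip.camera_params(n) for n in("top","scene")]
P=[p["K"]@np.c_[cv2.Rodrigues(p["rvec"])[0],p["tvec"]] for p in A]
X=cv2.triangulatePoints(P[0],P[1],tp.T,sc.T);print((X[:3]/X[3]).T.round(1))
plan([(449.9,-77.9,72,.0633)])
E
```

```text
[[ 565.9  124.4   17.2]
 [ 584.6 -144.    15.6]
 [ 402.9 -157.    16.1]
 [ 384.9  114.6   18.6]]
t 6.55 pos [449.9 -78.9 133.9] yaw 0.063 F [ 0.1 -0.1 -1.7] gap 18.1
(449.9, -77.9, 72, 0.0633) -> [0.0001, 0.0619, 0.001] -0.001
```

play_rows --series '[[[0,0.015,0.001],0,1],[[0,0.035,0.001],0,1],[[0,0.052,0.001],0,1],[[0,0.06,0.001],0,1],[[0,0.0625,0.001],0,1],[[0,0.0625,0.001],0,1],[[0,0.0625,0.001],0,1]]'

```text
clock: 7.25
eef_pos: [450.2, -78.0, 72.1]
eef_rot: [-1.571, 0.0, 0.062]
wrist_force: [-0.5, -0.3, -1.9]
finger_gap: 17.7
```

play_rows --series '[[[0,0.0008,0],0,1],[[0,0.0016,0],0,1],[[0,0.0016,0],0,1]]'

```text
clock: 7.55
eef_pos: [450.3, -78.1, 70.6]
eef_rot: [-1.571, -0.0, 0.062]
wrist_force: [0.8, 0.2, -2.2]
finger_gap: 17.7
```

play_rows --series '[[[0,0.0008,0],0,1],[[0,0.0016,0],0,1],[[0,0.0016,0],0,1]]'

```text
clock: 7.85
eef_pos: [450.2, -78.0, 68.9]
eef_rot: [-1.571, 0.0, 0.062]
wrist_force: [-0.4, 0.6, -1.6]
finger_gap: 17.9
```

play_rows --series '[[[0,0.0008,0],0,1],[[0,0.0016,0],0,1],[[0,0.0016,0],0,1]]'

```text
clock: 8.15
eef_pos: [450.1, -78.0, 67.1]
eef_rot: [-1.571, 0.0, 0.062]
wrist_force: [-0.0, 0.7, -1.9]
finger_gap: 17.9
```

play_rows --series '[[[0,0.0008,0],0,1],[[0,0.0016,0],0,1],[[0,0.0016,0],0,1]]'

```text
clock: 8.45
eef_pos: [450.1, -78.0, 65.4]
eef_rot: [-1.571, 0.0, 0.062]
wrist_force: [1.0, -0.4, -0.7]
finger_gap: 18.0
```

play_rows --series '[[[0,0.0008,0],0,1],[[0,0.001,0],0,1],[[0,0.001,0],0,1]]'

```text
clock: 8.75
eef_pos: [450.0, -78.0, 64.4]
eef_rot: [-1.571, 0.001, 0.062]
wrist_force: [-0.4, -0.4, -2.3]
finger_gap: 17.6
```

play_rows --series '[[[0,0.0008,0],0,1],[[0,0.0016,0],0,1],[[0,0.0016,0],0,1]]'

```text
clock: 9.05
eef_pos: [450.2, -78.0, 63.2]
eef_rot: [-1.571, 0.0, 0.062]
wrist_force: [-1.1, 0.5, 6.5]
finger_gap: 17.3
```

play_rows --series '[[[0,0.0003,0],0,1],[[0,0.0003,0],0,1],[[0,0.0003,0],0,1],[[0,0.0003,0],0,1]]' --squeeze 15

```text
clock: 9.45
eef_pos: [450.5, -78.0, 63.1]
eef_rot: [-1.571, -0.0, 0.062]
wrist_force: [0.5, -0.4, 5.9]
finger_gap: 17.9
```

play_rows --series '[[[0,0,0],0,1],[[0,0,0],0,1],[[0,0,0],0,1],[[0,0,0],0,1]]' --squeeze 45

```text
clock: 9.85
eef_pos: [450.5, -78.0, 63.1]
eef_rot: [-1.571, -0.001, 0.062]
wrist_force: [-0.8, 1.4, 4.2]
finger_gap: 17.6
```

```bash
python3 - <<'E'
from h import *
s=manip.read_state();print(s["wrist_force"],s["moment"])
a=.0633;R=np.array([[np.cos(a),-np.sin(a)],[np.sin(a),np.cos(a)]]);t=np.array([660.4,-.4])
L=lambda x,y,z:(*(R@[x,y]+t),z,a)
z=s["eef_pos"][2]+8
plan([L(-215,-63,z),L(-104,-63,z),L(-104,-2,z),L(-104,-2,z-8)])
E
```

```text
[-0.82219014  1.42107728  4.19624944] [ 0.30257617  0.3549808  -0.02277467]
t 9.85 pos [450.5 -78.   63.1] yaw 0.062 F [-0.8  1.4  4.2] gap 17.6
(np.float64(449.81583422073066), np.float64(-76.8742382966265), np.float64(71.13074878548238), 0.0633) -> [-0.0006, -0.008, 0.0012] -0.001
(np.float64(560.5935260709632), np.float64(-69.8526296251805), np.float64(71.13074878548238), 0.0633) -> [0.1104, -0.0079, 0.0013] -0.001
(np.float64(556.7348041884568), np.float64(-8.9747989687464), np.float64(71.13074878548238), 0.0633) -> [0.1103, -0.008, 0.0623] -0.001
(np.float64(556.7348041884568), np.float64(-8.9747989687464), np.float64(63.13074878548238), 0.0633) -> [0.1103, 0.0, 0.0623] -0.001
```

play_rows --series '[[[0,-0.003,0.001],0,1],[[0,-0.008,0.001],0,1],[[0.003,-0.008,0.001],0,1],[[0.01,-0.008,0.001],0,1],[[0.02,-0.008,0.001],0,1],[[0.032,-0.008,0.001],0,1],[[0.046,-0.008,0.001],0,1],[[0.06,-0.008,0.001],0,1],[[0.074,-0.008,0.001],0,1],[[0.088,-0.008,0.001],0,1],[[0.1,-0.008,0.001],0,1],[[0.108,-0.008,0.001],0,1],[[0.112,-0.008,0.001],0,1],[[0.112,-0.008,0.001],0,1],[[0.112,-0.008,0.001],0,1]]'

```text
clock: 11.35
eef_pos: [562.0, -70.0, 71.1]
eef_rot: [-1.571, -0.0, 0.062]
wrist_force: [0.3, 0.1, -2.4]
finger_gap: 17.9
```

```bash
python3 - <<'E'
from h import *
s=manip.read_state()
im=manip.camera("top")
a=cv2.resize(im[125:205,225:375],None,fx=5,fy=5,interpolation=cv2.INTER_CUBIC)
cv2.imwrite("pics/c4.png",a[:,:,::-1])
im=manip.camera("scene");cv2.imwrite("pics/scene2.png",im[:,:,::-1])
plan([s["eef_pos"]])
e=s["eef_pos"];a=s["eef_rot"][2];R=np.array([[np.cos(a),-np.sin(a)],[np.sin(a),np.cos(a)]])
P=[(*(e[:2]+R@m),22) for m in((202,66),(202,-10),(176,66),(176,56),(190,10))]
print(((proj("top",P)-[225,125]+.5)*5-.5).round(0))
E
```

```text
t 11.45 pos [562.  -70.1  71.2] yaw 0.062 F [-0.3  0.4 -2. ] gap 17.8
[561.96219212 -70.01945727  71.07676137] -> [-0.0, 0.0002, 0.0] 
[[361.  80.]
 [469.  71.]
 [364. 116.]
 [378. 115.]
 [442.  90.]]
```

View pics/c4.png

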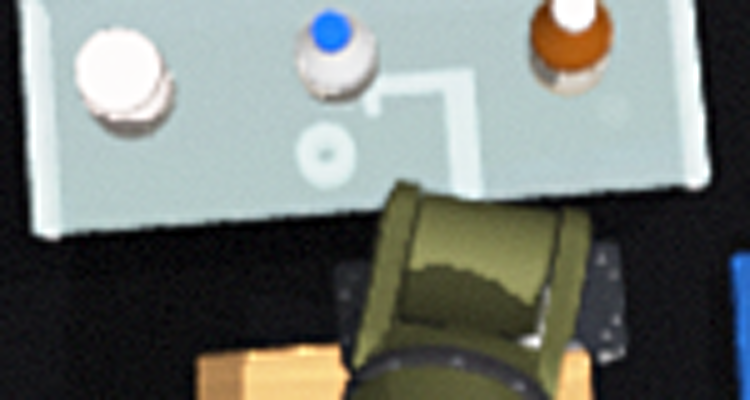

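The hook shows through the glass with its cross arm at (361–469,75) and lip tip at (371,116), as predicted. The collar is at (326,155), not touched, on the lip's left.

```bash
python3 - <<'E'
from h import *
s=manip.read_state();e=s["eef_pos"];a=s["eef_rot"][2];R=np.array([[np.cos(a),-np.sin(a)],[np.sin(a),np.cos(a)]])
px=lambda c:(np.float64(c)+.5)/5-.5+[225,125]
for c,z in(([326,155],28),([326,155],20),([326,151],28),([364,81],22),([472,70],22),([372,117],22)):
    print(c,z,((back("top",[px(c)],z)[0,:2]-e[:2])@R).round(1))
E
```

```text
[326, 155] 28 [148.6  93.9]
[326, 155] 20 [150.5  94.2]
[326, 151] 28 [151.4  93.7]
[364, 81] 22 [200.8  63.9]
[472, 70] 22 [202.8 -12. ]
[372, 117] 22 [174.6  60.2]
```

play_rows --series '[[[0.002,0,0.002],0,1],[[0.002,0,0.007],0,1],[[0.002,0,0.015],0,1],[[0.002,0,0.025],0,1],[[0.002,0,0.035],0,1],[[0.002,0,0.045],0,1],[[0.002,0,0.054],0,1],[[0.002,0,0.06],0,1],[[0.002,0,0.0625],0,1],[[0.002,0,0.0625],0,1],[[0.002,0,0.0625],0,1]]'

```text
clock: 12.55
eef_pos: [560.1, -7.8, 71.2]
eef_rot: [-1.572, -0.001, 0.062]
wrist_force: [-0.3, -0.4, -2.3]
finger_gap: 17.5
```

```bash
python3 - <<'E'
from h import *
s=manip.read_state();e=s["eef_pos"];a=s["eef_rot"][2];R=np.array([[np.cos(a),-np.sin(a)],[np.sin(a),np.cos(a)]])
im=manip.camera("top")
cv2.imwrite("pics/c5.png",cv2.resize(im[130:200,240:350],None,fx=7,fy=7,interpolation=cv2.INTER_CUBIC)[:,:,::-1])
plan([])
E
```

```text
t 12.6 pos [560.1  -7.9  71.2] yaw 0.062 F [ 0.4  0.7 -1.9] gap 17.9
```

View pics/c5.png

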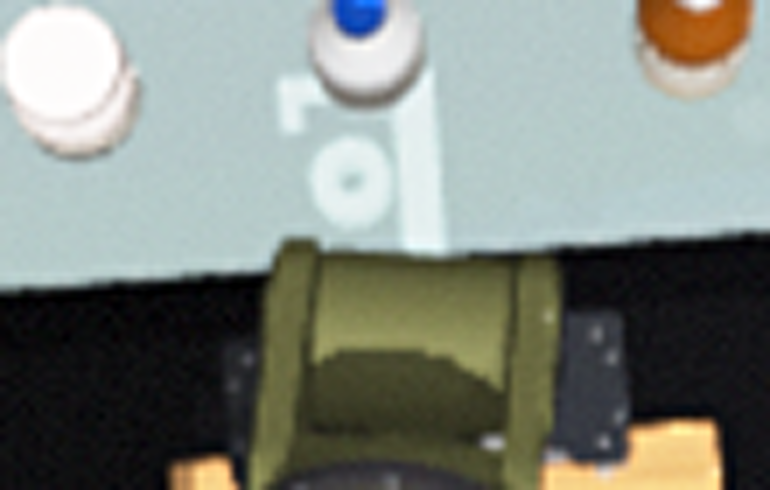

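The collar (308–395, centre 351) sits centred between the lip's inner side (~306) and the blade (~398), with the hook beyond it. I'll lower now, feeling for the board.

play_rows --series '[[[0,0.0012,0],0,1],[[0,0.0024,0],0,1],[[0,0.0024,0],0,1]]'

```text
clock: 12.9
eef_pos: [560.0, -8.0, 68.5]
eef_rot: [-1.571, -0.0, 0.062]
wrist_force: [-0.1, 0.2, -2.1]
finger_gap: 17.5
```

play_rows --series '[[[0,0.0008,0],0,1],[[0,0.0016,0],0,1],[[0,0.0016,0],0,1]]'

```text
clock: 13.2
eef_pos: [559.9, -8.0, 66.8]
eef_rot: [-1.571, 0.0, 0.062]
wrist_force: [-0.8, -0.1, -1.6]
finger_gap: 17.9
```

play_rows --series '[[[0,0.0008,0],0,1],[[0,0.0016,0],0,1],[[0,0.0016,0],0,1]]'

```text
clock: 13.5
eef_pos: [559.8, -8.0, 65.0]
eef_rot: [-1.571, 0.0, 0.062]
wrist_force: [0.3, -0.1, -3.0]
finger_gap: 18.0
```

play_rows --series '[[[0,0.0008,0],0,1],[[0,0.0016,0],0,1],[[0,0.0016,0],0,1]]'

```text
clock: 13.8
eef_pos: [559.8, -8.0, 63.3]
eef_rot: [-1.571, 0.001, 0.062]
wrist_force: [-0.3, 0.2, -2.1]
finger_gap: 18.1
```

play_rows --series '[[[0,0.0008,0],0,1],[[0,0.0016,0],0,1],[[0,0.0016,0],0,1]]'

```text
clock: 14.1
eef_pos: [559.7, -8.0, 61.6]
eef_rot: [-1.571, 0.001, 0.062]
wrist_force: [-0.2, -0.4, -2.0]
finger_gap: 17.5
```

play_rows --series '[[[0,0.0008,0],0,1],[[0,0.0014,0],0,1],[[0,0.0014,0],0,1]]'

```text
clock: 14.4
eef_pos: [559.9, -8.0, 60.8]
eef_rot: [-1.571, 0.0, 0.062]
wrist_force: [-1.2, -0.7, 6.8]
finger_gap: 17.8
```

play_rows --series '[[[-0.002,0.0001,0],0,1],[[-0.005,0.0001,0],0,1],[[-0.009,0.0,0],0,1],[[-0.013,-0.0001,0],0,1],[[-0.017,-0.0002,0],0,1]]' --squeeze 35

```text
clock: 14.9
eef_pos: [543.0, -9.1, 61.3]
eef_rot: [-1.572, -0.001, 0.062]
wrist_force: [3.4, 0.6, 4.5]
finger_gap: 17.8
```

play_rows --series '[[[-0.004,0.0003,0],0,1],[[-0.008,0.0003,0],0,1],[[-0.012,0.0002,0],0,1],[[-0.016,0.0001,0],0,1],[[-0.02,0.0,0],0,1]]'

```text
clock: 15.4
eef_pos: [523.2, -10.4, 61.7]
eef_rot: [-1.572, -0.003, 0.062]
wrist_force: [4.7, 0.6, 5.2]
finger_gap: 18.0
```

play_rows --series '[[[-0.004,0.0005,0],0,1],[[-0.008,0.0005,0],0,1],[[-0.012,0.0004,0],0,1],[[-0.016,0.0003,0],0,1],[[-0.02,0.0002,0],0,1]]'

```text
clock: 15.9
eef_pos: [503.7, -11.6, 62.0]
eef_rot: [-1.572, -0.005, 0.062]
wrist_force: [6.8, 0.4, 6.0]
finger_gap: 17.5
```

play_rows --series '[[[-0.004,0.0006,0],0,1],[[-0.008,0.0006,0],0,1],[[-0.012,0.0005,0],0,1],[[-0.016,0.0004,0],0,1],[[-0.02,0.0003,0],0,1]]'

```text
clock: 16.4
eef_pos: [484.5, -12.9, 62.4]
eef_rot: [-1.572, -0.008, 0.062]
wrist_force: [7.4, -0.1, 7.0]
finger_gap: 17.7
```

```bash
python3 - <<'E'
from h import *
plan([])
im=manip.camera("scene")
cv2.imwrite("pics/c6.png",cv2.resize(im[170:320,230:450],None,fx=3.6,fy=3.6,interpolation=cv2.INTER_CUBIC)[:,:,::-1])
im=manip.camera("top")
cv2.imwrite("pics/c7.png",cv2.resize(im[130:220,240:350],None,fx=6,fy=6,interpolation=cv2.INTER_CUBIC)[:,:,::-1])
E
```

```text
t 16.4 pos [484.5 -12.9  62.4] yaw 0.062 F [ 7.4 -0.1  7. ] gap 17.7
```

View pics/c7.png

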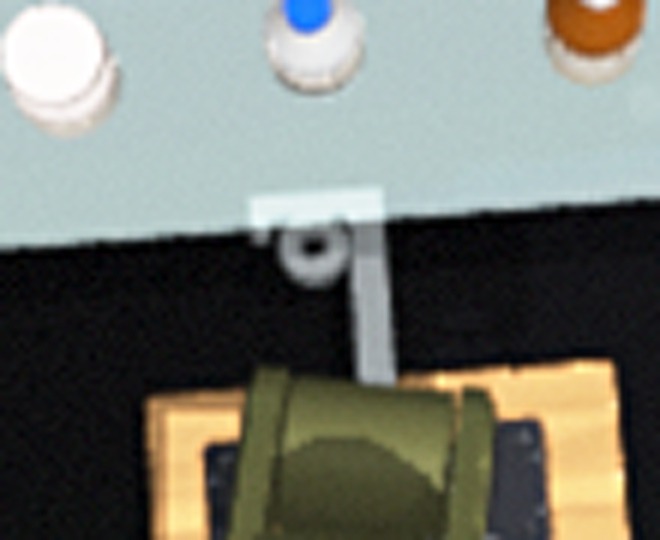

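The top crop shows the collar seated in the hook at (313,250), coming out from the glass edge. The lip is on its left, with the force about 9 N.

play_rows --series '[[[-0.004,0.0006,0],0,1],[[-0.008,0.0006,0],0,1],[[-0.012,0.0005,0],0,1],[[-0.016,0.0004,0],0,1],[[-0.02,0.0003,0],0,1],[[-0.024,0.0002,0],0,1]]'

```text
clock: 17.1
eef_pos: [461.0, -14.5, 62.8]
eef_rot: [-1.573, -0.011, 0.061]
wrist_force: [8.0, 0.5, 8.9]
finger_gap: 17.7
```

play_rows --series '[[[-0.004,0.0006,0],0,1],[[-0.008,0.0005,0],0,1],[[-0.012,0.0004,0],0,1],[[-0.016,0.0003,0],0,1],[[-0.019,0.0002,0],0,1],[[-0.019,0.0002,0],0,1],[[-0.019,0.0002,0],0,1]]'

```text
clock: 17.8
eef_pos: [442.7, -15.8, 63.1]
eef_rot: [-1.573, -0.013, 0.061]
wrist_force: [3.5, -0.5, 10.2]
finger_gap: 17.3
```

```bash
python3 - <<'E'
from h import *
plan([])
im=manip.camera("top")
cv2.imwrite("pics/c8.png",cv2.resize(im[140:230,240:350],None,fx=6,fy=6,interpolation=cv2.INTER_CUBIC)[:,:,::-1])
E
```

```text
t 17.8 pos [442.7 -15.8  63.1] yaw 0.061 F [ 3.5 -0.5 10.2] gap 17.3
```

View pics/c8.png

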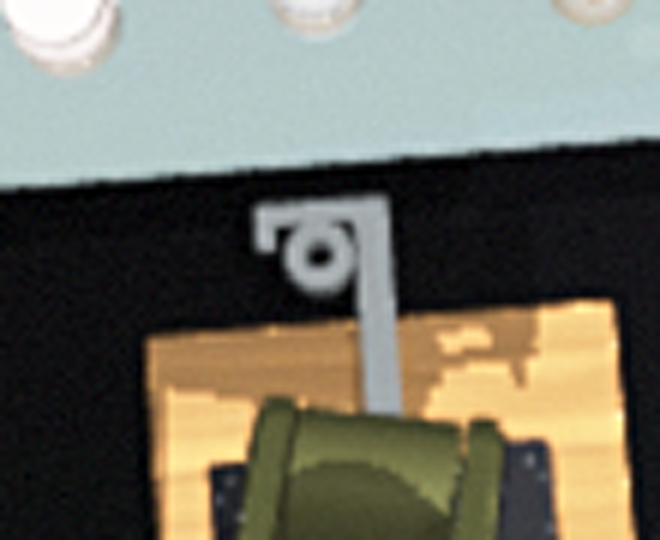

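The collar is out at (320,257), between the board's edge (~325) and the glass edge (~175), and the hook end at ~205 is clear of the glass. Next I ease the pressure, loosen and release.

play_rows --series '[[[0,-0.0001,0],0,1],[[0,-0.0003,0],0,1],[[0,-0.0003,0],0,1]]'

```text
clock: 18.15
eef_pos: [442.7, -15.8, 63.5]
eef_rot: [-1.573, -0.013, 0.061]
wrist_force: [3.5, 1.0, 4.8]
finger_gap: 18.2
```

play_rows --series '[[[0,0,0],0,1],[[0,0,0],0,1],[[0,0,0],0,1],[[0,0,0],0,1]]' --squeeze 6

```text
clock: 18.55
eef_pos: [442.7, -15.8, 63.4]
eef_rot: [-1.573, -0.013, 0.061]
wrist_force: [3.0, 0.4, 3.6]
finger_gap: 18.2
```

Now I open gently, then rise straight up once the fingers are open.

play_rows --series '[[[0,0,0],0,0.78],[[0,0,0],0,0.75],[[0,0,0],0,0.7],[[0,0,0],0,0.6],[[0,0,0],0,0.5],[[0,0,0],0,0.4],[[0,0,0],0,0.4],[[0,0,0],0,0.4],[[0,0,0],0,0.4],[[0,0,0],0,0.4]]'

```text
clock: 19.55
eef_pos: [442.7, -15.8, 63.5]
eef_rot: [-1.573, -0.013, 0.061]
wrist_force: [1.3, -0.0, -0.4]
finger_gap: 56.7
```

play_rows --series '[[[0,-0.005,0],0,0.4],[[0,-0.015,0],0,0.4],[[0,-0.03,0],0,0.4],[[0,-0.05,0],0,0.4],[[0,-0.08,0],0,0.4],[[0,-0.11,0],0,0.4],[[0,-0.14,0],0,0.4],[[0,-0.15,0],0,0.4],[[0,-0.15,-0.03],0,0.4],[[0,-0.15,-0.07],0,0.4],[[0,-0.15,-0.11],0,0.4],[[0,-0.15,-0.15],0,0.4],[[0,-0.15,-0.19],0,0.4],[[0,-0.15,-0.22],0,0.4],[[0,-0.15,-0.22],0,0.4],[[0,-0.15,-0.22],0,0.4]]'

```text
clock: 21.15
eef_pos: [453.8, -235.2, 213.4]
eef_rot: [-1.572, -0.012, 0.06]
wrist_force: [-0.4, -0.2, 0.5]
finger_gap: 56.1
```

```bash
python3 - <<'E'
from h import *
plan([])
im=manip.camera("top");im2=manip.camera("scene")
a=cv2.resize(im[100:260,220:380],(560,560),interpolation=cv2.INTER_CUBIC)
b=cv2.resize(im2[140:300,240:400],(560,560),interpolation=cv2.INTER_CUBIC)
cv2.imwrite("pics/c9.png",cv2.resize(np.hstack([a,b]),(800,400))[:,:,::-1])
E
```

```text
t 21.15 pos [ 453.8 -235.2  213.4] yaw 0.06 F [-0.4 -0.2  0.5] gap 56.1
```

View pics/c9.png

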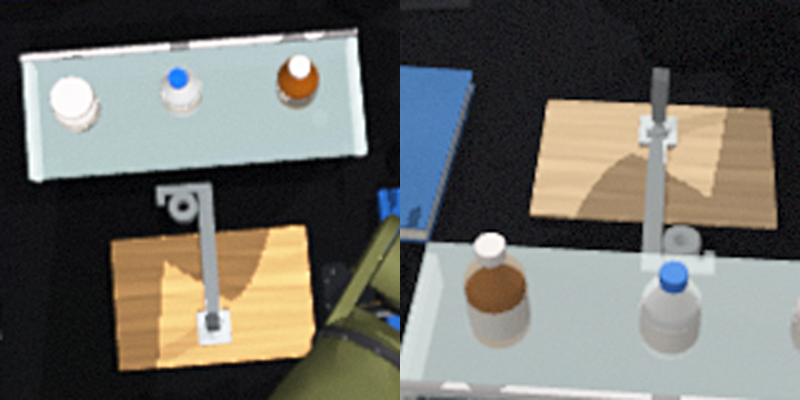

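The arm is clear. The probe rests on the board with its hook (158–210,186) short of the glass edge (~172), and the collar lies flat at (183,207). Last check is the numbers, then I hand in.

```bash
python3 - <<'E'
from h import *
a=.0633;R=np.array([[np.cos(a),-np.sin(a)],[np.sin(a),np.cos(a)]]);t=np.array([660.4,-.4])
px=(np.float64([[183,207],[158,188],[210,184]])+.5)/2.5-.5+[220,100]
l=[((back("top",[p],z)[0,:2]-t)@R).round(1) for p,z in zip(px,(28,16,16))];print(l)
if l[0][0]<-35 and max(l[1][0],l[2][0])<-5: manip.sign_off();print("signed off")
E
```

```text
[array([-49.4,  26.6]), array([-17.6,  59.8]), array([-17.7, -12.7])]
the job is handed in; nothing more can be done
signed off
```

The collar is out from under the shelf and lying flat on the bench. The probe is released, and I handed the job in at about 21 s of the 56 s allowed.

**What I did:** I took the grey probe from the logbook and felt for the sill board in front of the shelf. I slid the hook in on the collar's free side, moved it across behind the collar, and drew the collar out with the foot on the board. The board drops towards the shelf by about 0.02 rad.

**Last checks from the camera:**
- **Collar:** its centre is about 49 mm in front of the glass, between the shelf and the board, and it looks flat.
- **Probe:** the hook end is about 18 mm out from under the glass, and the probe rests on the board.
- **Surroundings:** the bottles and shelf look undisturbed. I didn't recheck the stopper, cup or beaker closely.

**Press force:** the readings at the end of each step ran from about 6.5 to 12 N during the draw, the lowest just at the start. I didn't record the force between those readings.

**Tilt:** the tool tilted slightly, up to 0.013 rad, while pulling, so the foot probably wasn't fully flat on the board until I let the probe go.

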